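# UV lamp over the chromatography plate

## Robot

A 6-joint arm with a two-finger parallel gripper is mounted at the origin on the work surface. World frame = base frame: x ahead of the robot, y to its left, z up, the work surface at z = 0. Lengths are in m, angles in rad, forces in N, time in s.
With the tool pointing down it reaches from about 0.325 to 0.875 m from the base axis. Payload 4.4 kg.
Tool frame: the origin (TCP) lies on the centre line of the jaws, within the pads' length; the fingertips stand 17 mm ahead of it and the grasp point (between the pads) lies 2 mm behind it; z points along the fingers, y is the direction in which the jaws open and shut (so a half turn about z gives the same grasp; the last joint's range is limited). The gripper opens to 85 mm and grips with 20 to 120 N. Pads are 22 mm wide; open, the fingers measure 114 mm over their backs; the gripper's body (76 mm by 85 mm) begins 54 mm behind the grasp point. The pads swing forward as they close: fully open they stand 13 mm farther back than shut.
Start: joints at [1.109, 0.207, 1.542, -0, 1.393, -0.15], TCP at [0.176, 0.547, 0.248] pointing down, gripper open.
Joint ranges: [-2.73, 2.73], [-0.86, 2.22], [0.23, 2.46], [-1.11, 4.25], [0.08, 2.63], [-2.82, 2.82]. Speed limits (rad/s): [2.79, 2.79, 3.14, 3.14, 3.14, 3.14].

## Interface

Orientations are given as a 3x3 rotation matrix whose columns are the frame's x, y, z axes.
In Python, from bench import arm gives the robot as it stands.
- The arm moves only by the shell command python3 -m creep 'ROWS' [FORCE]. ROWS is JSON, a list of rows, each a list of 3 entries, a list of its own where there are three numbers: the shift along the tool's x, y, z in units of 40 mm (1.0 is 40 mm), then the turn, a rotation vector about the tool's x, y, z in units of 10 degrees (1.0 is 10 degrees), then the opening in per cent of the stroke, from 0 (shut) to 100 (fully open). A call has 1 to 5 rows; each row is the pose to reach, as a shift and turn from the pose commanded when the call began, along the tool's axes at that moment; what a row does not reach only later rows make up. A row lasts 1/8 s, in which the tool goes at most 62.5 mm and 10.7 degrees, less where a joint would pass 70% of its speed; a pose out of reach is approached as far as the arm can. A call with a gripper value outside its range is refused whole. The fingers move at their own pace and stop on an object; FORCE is the grip in N (left out, the last holds). Time passes only in rows, so rows that repeat a pose let the fingers close. It gives the time, the measured TCP pose, the force and the opening at its end, in the units of the state.
- arm.sense(): the state, without advancing time (a new reading comes with each control period).
- arm.snapshot(name): name is "side" or "top"; returns a dict with "frame" (384x512x3 uint8, red, green, blue), "z_map" (384x512 float32, m along the optical axis (not along the pixel's ray), 0 where there is no reading), "fx", "fy", "cx", "cy" (pixels), "cam_to_world" (4x4, takes a point from camera to world coordinates). Camera axes: x right, y down, z forward; pixel columns grow to the right and rows downward; lengths in m; the calibration is good to about 2 mm. A picture is of the moment at which its call begins.
- arm.job_done(): hands the job in, once; it reports no verdict.
The state is a dict: "time": time; "joint_positions": joint angles; "qd": joint speeds; "joint_efforts": joint torques, N m; "tool_pos": TCP position; "tcp_rot": TCP orientation; "contact_force": force on the tool from outside, world axes, zero at the start; "ft_torque": the same for the moment, N m; "opening": finger opening in m.
Only numpy, scipy, OpenCV 4.12 (cv2) and the standard library are available. Lean on these libraries where they do the work, as an engineer would, in place of code of your own. Each camera call takes 0.05 s, during which the arm holds its last target. There are 200 camera calls.

## Task

Flip the red toggle on the grey switch box away from its green mark so that the lamp's charging dock is off, and only then draw the blue hand-held UV lamp out of its sloping dock. Turn the lamp level with its violet window facing straight down and hold it centred over the white chromatography plate, with the window about 10 cm above the plate; finish while still holding it there. Do not touch the plate or its black board, and leave the bottles and the beaker where they stand.

Things in the scene. Friction and masses are not known exactly. Their poses are not given: they have to be found in the camera images.
- toggle (a joint): angle of the red toggle on the switch box (rad): -0.5 = on (leaning to the box's -x side, where a green dot lies), +0.5 = off (leaning to its +x side, white dot). It turns about the box's y axis. Over-centre action: about 1.5 N at the knob moves it, and once past 0 it drops to the other end by itself and stays there.
- toggle_knob (a point): middle of the red toggle knob (22 mm diameter, 32 mm tall), on a 12 mm steel stem, 57 mm from the hinge axis; its knob ends 15 mm beyond this point. Axes turn with the toggle: z along the stem outward, y along the hinge axis.
- switchbox: grey switch box, fixed, 110 x 75 x 50 mm (x, y, z); origin at the centre of its underside, z up, x from the on side (green dot) to the off side (white dot). The toggle's hinge axis lies along y at the middle of its top, 50 mm up.
- lamp_grip (a point): place to grip the blue UV lamp: on its centre line, in the middle of the bare handle. Lamp axes: x along it from butt to head, y across, z out of its back (yellow button side); window on the -z side. Handle 30 mm wide (y), 26 thick (z), from 107 mm behind this point to 28 ahead; then the black head, 46 wide, 26 thick, to 118 ahead. Docked: slopes up 45 degrees, head up, window underneath.
- lamp_window (a point): centre of the lamp's violet window (68 x 32 mm), on the face 14.5 mm below the lamp's centre line and 73 mm ahead of lamp_grip (lamp axes, window looks along -z).
- lamp: the same cordless lamp; origin at the centre of its butt end, 107 mm behind lamp_grip, axes as for lamp_grip. About 0.26 kg, centre of mass within 15 mm of lamp_grip. Docked, 60 mm of the butt end are in the socket and 47 mm of bare handle lie between the socket's mouth and lamp_grip.
- dock: charging dock, fixed, black base 125 x 85 x 14 mm, origin at the centre of its underside, z up; the lamp's sloping socket rises towards its +x. A 16 mm wide tongue runs on under the handle from the socket mouth to 23 mm beyond lamp_grip; the handle's sides are free.
- dock_mouth (a point): centre of the socket's mouth, 60 mm up the 45 degree slope from its floor. The socket is 34 x 30 mm inside (2 mm side play), 6 mm walls; the lamp is drawn out along its own x axis, at least 65 mm.
- board: black viewing board, fixed, 140 x 140 mm, 14 mm high with the plate; origin at the centre of its underside.
- plate_center (a point): centre of the top of the white chromatography plate (100 x 100 mm) on the black board; z up.
- amber_bottle: bystander: brown glass bottle, 56 mm diameter, 120 mm tall, origin at the centre of its underside
- beaker: bystander: clear beaker, 68 mm diameter, 85 mm tall, origin at the centre of its underside
- white_jar: bystander: white jar with red cap, 64 mm diameter, 85 mm tall, origin at the centre of its underside
There are look-alikes about, which are no part of the job. Of the things that look like the lamp, the smaller one is meant. Leave any yellow look-alike of the switchbox alone.

How it is judged:
By the outcome, as a careful person would: the job done as asked, in the order asked, and still so for the second after the job is handed in, while the arm keeps its last pose, push and grip.
It also fails if it takes over 54 s, if anything falls off the work surface, if the arm or the gripper's body presses on something with over 40 N, if the wrist force passes 120 N, or if a joint passes its speed limit or range.

## Working session

There is one attempt and no reset: what is moved stays moved. The work goes in short steps, Python scripts to look and compute and a shell command to move; the robot and the scene stay as the last step left them, time stands still between calls to the robot, and variables do not carry over. Pictures are saved under pics/ and viewed, about 8 in all and at most 12, crops included, and the job is handed in when it is done.

```bash
mkdir -p pics; ls
cat > h.py <<'E'
import numpy as np, cv2
from bench import arm
def snap(n):
    s=arm.snapshot(n); np.savez(f'{n}.npz',**s); return s
def load(n): return dict(np.load(f'{n}.npz'))
def cloud(s):
    z=s['z_map']; v,u=np.mgrid[:z.shape[0],:z.shape[1]]
    P=np.stack([(u-s['cx'])/s['fx']*z,(v-s['cy'])/s['fy']*z,z],-1)
    T=s['cam_to_world']; W=P@T[:3,:3].T+T[:3,3]; W[z==0]=np.nan; return W
def ray(s,u,v,h):
    T=s['cam_to_world']; d=T[:3,:3]@np.array([(u-s['cx'])/s['fx'],(v-s['cy'])/s['fy'],1.]); o=T[:3,3]
    return o+d*(h-o[2])/d[2]
def proj(s,p):
    T=s['cam_to_world']; c=T[:3,:3].T@(np.array(p)-T[:3,3]); return s['fx']*c[0]/c[2]+s['cx'],s['fy']*c[1]/c[2]+s['cy']
E
python3 - <<'E'
from h import *
a=snap('side');b=snap('top')
for n,s in(('side',a),('top',b)):
    print(n,s['fx'],s['cam_to_world'].round(3).tolist())
    cv2.imwrite(f'pics/{n}1.png',cv2.resize(s['frame'][:,:,::-1],None,fx=1.5,fy=1.5,interpolation=cv2.INTER_CUBIC))
print(arm.sense())
E
```

```text
pics
side 463.35756201025157 [[0.831, -0.331, 0.447, -0.103], [-0.556, -0.503, 0.661, -0.89], [0.006, -0.798, -0.603, 0.963], [0.0, 0.0, 0.0, 1.0]]
top 440.56077843087377 [[0.015, -0.995, 0.096, 0.435], [-1.0, -0.015, -0.001, 0.061], [0.002, -0.096, -0.995, 1.409], [0.0, 0.0, 0.0, 1.0]]
{'time': 0.1, 'joint_positions': array([ 1.10946008e+00,  2.07375028e-01,  1.54281794e+00,  8.40066055e-06,
        1.39352362e+00, -1.50500875e-01]), 'qd': array([ 0.00086682, -0.00193056, -0.00378974, -0.00079452, -0.0017781 ,
       -0.00047385]), 'joint_efforts': array([-4.57442393e-04, -3.84091294e+01, -2.92549074e+01, -1.78462642e-04,
        4.82739386e-03,  5.60575543e-06]), 'tool_pos': array([0.17557915, 0.54684716, 0.24721575]), 'tcp_rot': array([[-9.52077790e-01,  3.05854499e-01, -9.52864618e-04],
       [ 3.05855809e-01,  9.52075953e-01, -1.89821650e-03],
       [ 3.26621432e-04, -2.09868895e-03, -9.99997744e-01]]), 'contact_force': array([-1.08669095, -0.78316555,  1.1029532 ]), 'ft_torque': array([ 0.00749801, -0.00639517,  0.02822541]), 'opening': 0.0853148493605004}
```

View pics/top1.png

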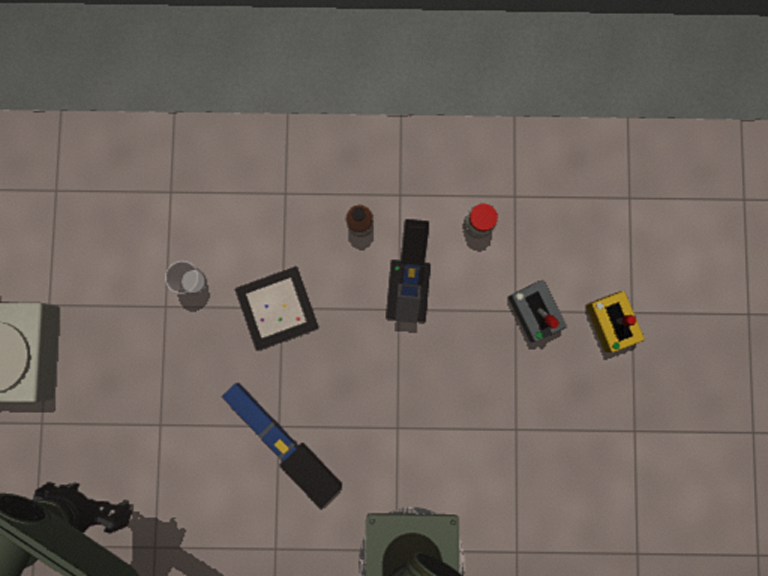

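View pics/side1.png

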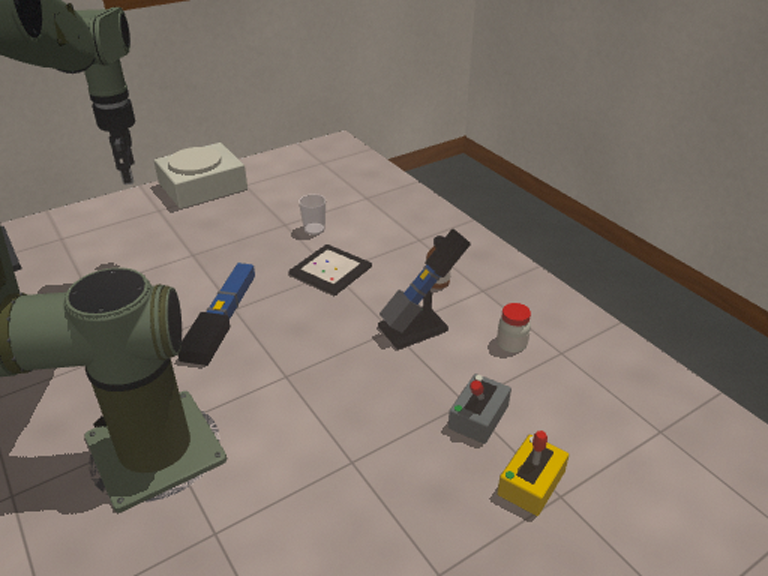

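The docked blue lamp (top view px 408,270) is clearly the smaller one. The lamp lying at (285,445) is larger. The grey switch box is at (537,312), with its red knob leaning to the green dot at (540,335). The box at (615,322) is yellow and stays alone. Next I'll measure and make one crop to confirm.

```bash
cat > m.py <<'E'
from h import *
t=load('top');s=load('side')
def blobs(S,m,name,box=None,amin=15):
    W=cloud(S); n,l,st,c=cv2.connectedComponentsWithStats(m.astype(np.uint8))
    for i in range(1,n):
        if st[i,4]>=amin: print(name,'px',c[i].round(1),'A',st[i,4],'med',np.nanmedian(W[l==i],0).round(4),'zmax',np.nanmax(W[l==i][:,2]).round(3))
for n,S in(('top',t),('side',s)):
    h=cv2.cvtColor(S['frame'],cv2.COLOR_RGB2HSV); H,Sa,V=h[...,0],h[...,1],h[...,2]
    blobs(S,((H<6)|(H>174))&(Sa>150)&(V>80),n+' red')
    blobs(S,(H>50)&(H<80)&(Sa>120),n+' green',amin=4)
    blobs(S,(H>105)&(H<130)&(Sa>110)&(V>40),n+' blue')
    blobs(S,(H>20)&(H<35)&(Sa>150)&(V>100),n+' yellow')
    if n=='top': blobs(S,(Sa<60)&(V>165),n+' white',amin=8)
# grey box by height in top
W=cloud(t)
u0,v0,u1,v1=330,180,385,240
m=np.zeros(W.shape[:2],bool);m[v0:v1,u0:u1]=True
b=m&(W[...,2]>.04)&(W[...,2]<.056)
r=cv2.minAreaRect(W[b][:,:2].astype(np.float32)*1000);print('box top',r)
# lamp: points on docks
d=np.zeros_like(m);d[140:225,250:295]=True
base=d&(W[...,2]>.01)&(W[...,2]<.018);print('dockbase',cv2.minAreaRect(W[base][:,:2].astype(np.float32)*1000))
p=d&(W[...,2]>.03);P=W[p];
c=P.mean(0);uu,ss,vt=np.linalg.svd(P-c,full_matrices=False);print('lamp top surf',c.round(4),vt.round(3),ss.round(3),'zmax',P[:,2].max())
bd=np.zeros_like(m);bd[170:240,150:220]=True
pl=bd&(W[...,2]>.008)&(W[...,2]<.02);print('board',cv2.minAreaRect(W[pl][:,:2].astype(np.float32)*1000),np.median(W[pl][:,2]))
f=t['frame'][:,:,::-1];g=s['frame'][:,:,::-1]
A=cv2.resize(f[135:245,245:385],None,fx=4,fy=4,interpolation=cv2.INTER_CUBIC)[:400,:560]
B=cv2.resize(g[150:260,245:345],None,fx=2.1,fy=2.1,interpolation=cv2.INTER_CUBIC)
C=np.zeros((400,780,3),np.uint8);C[:,:560]=A;C[:B.shape[0],565:565+B.shape[1]]=B
cv2.imwrite('pics/crop1.png',C)
E
python3 m.py
```

```text
top red px [322.  144.3] A 258 med [ 0.7077 -0.1376  0.085 ] zmax 0.096
top red px [367.9 213.8] A 49 med [ 0.4959 -0.2683  0.1116] zmax 0.118
top red px [420.3 212.9] A 26 med [ 0.5007 -0.4186  0.1216] zmax 0.128
top green px [264.5 178.5] A 4 med [0.6082 0.0355 0.0168] zmax 0.02
top green px [359.  222.8] A 12 med [ 0.4707 -0.2566  0.05  ] zmax 0.054
top green px [410.7 230.2] A 12 med [ 0.4515 -0.4161  0.0507] zmax 0.056
top blue px [273.5 185.3] A 49 med [0.5736 0.012  0.1215] zmax 0.138
top blue px [272.6 193.8] A 43 med [0.5518 0.0125 0.0989] zmax 0.108
top blue px [164.5 272.6] A 433 med [0.3087 0.3399 0.0338] zmax 0.043
top blue px [183.  292.1] A 156 med [0.2524 0.2816 0.0341] zmax 0.041
top blue px [192. 302.] A 25 med [0.2223 0.2532 0.0334] zmax 0.039
top yellow px [411.2 213.9] A 493 med [ 0.4974 -0.4133  0.0498] zmax 0.061
top yellow px [187.3 297.3] A 43 med [0.2372 0.2677 0.0375] zmax 0.044
top white px [195.9 196.9] A 45 med [0.5465 0.2522 0.0128] zmax 0.02
top white px [176.9 200.6] A 251 med [0.5331 0.3131 0.0136] zmax 0.022
top white px [346.1 197.1] A 8 med [ 0.54
[... 902 characters left out ...]
[282.4 182.5] A 19 med [0.5835 0.0115 0.1353] zmax 0.144
side yellow px [145.4 203. ] A 30 med [0.2345 0.2674 0.0378] zmax 0.044
side yellow px [354.7 319. ] A 1153 med [ 0.4718 -0.4365  0.0478] zmax 0.055
box top ((520.50830078125, -256.522216796875), (109.3092269897461, 75.0176773071289), 26.682106018066406)
dockbase ((563.570556640625, 22.4342041015625), (104.75448608398438, 123.24602508544922), 85.5312271118164)
lamp top surf [0.5895 0.0107 0.1381] [[-0.734  0.056 -0.676]
 [-0.103 -0.994  0.029]
 [ 0.671 -0.091 -0.736]] [2.316 0.406 0.207] zmax 0.2132644130359771
board ((532.03369140625, 291.2966613769531), (160.77438354492188, 147.44253540039062), 20.94721221923828) 0.012624652962714866
```

View pics/crop1.png

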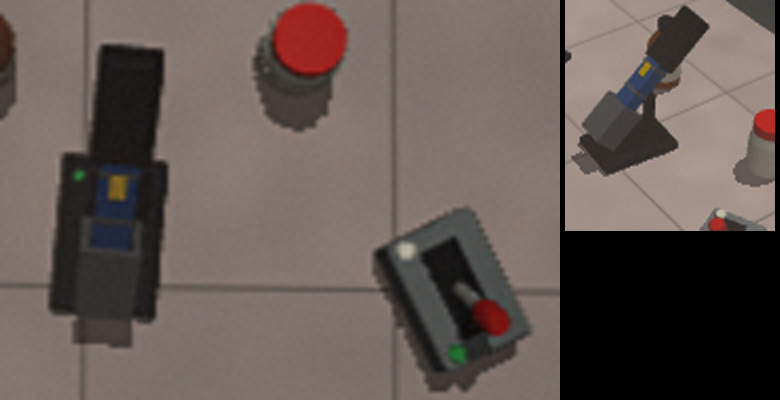

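The crop confirms the targets. It shows the grey box with its red knob at crop (490,316) beside the green dot (457,353), and the white dot at (407,250). The docked blue lamp has its yellow button at (117,187), its head up and towards +x. From the measurements, the box centre is (0.5205,-0.2565), its x axis is at 26.7°, and the knob is at about (0.496,-0.269,0.100).

```bash
cat > go.py <<'E'
from h import *
from scipy.spatial.transform import Rotation as R
def to(p,M,s=None,tag=''):
    s=s or arm.sense(); A=s['tcp_rot']
    print(tag,'shift',(A.T@(np.array(p)-s['tool_pos'])/.04).round(2),'turn',(np.degrees(R.from_matrix(A.T@M).as_rotvec())/10).round(2))
def yawdown(a):
    a=np.radians(a); x=np.array([np.cos(a),np.sin(a),0]); z=np.array([0,0,-1.]); return np.stack([x,np.cross(z,x),z],1)
E
python3 - <<'E'
from go import *
M=yawdown(116.7); bx=np.array([np.cos(np.radians(26.7)),np.sin(np.radians(26.7)),0]); c=np.array([.5205,-.2565,.112])
for p in ([.38,.25,.3],[.40,-.05,.3]): to(p,M)
to(c-.08*bx+[0,0,.15],M)
E
```

```text
shift [-7.13 -5.51 -1.31] turn [-0.01  0.    4.55]
 shift [ -9.9  -12.49  -1.3 ] turn [-0.01  0.    4.55]
 shift [-12.93 -17.89  -0.34] turn [-0.01  0.    4.55]
```

```bash
python3 -m creep '[[[-1.2,-0.9,-0.8],[0,0,0.9],0],[[-2.4,-1.8,-1.3],[0,0,1.8],0],[[-3.5,-2.7,-1.3],[0,0,2.7],0],[[-4.7,-3.6,-1.3],[0,0,3.6],0],[[-5.9,-4.6,-1.3],[0,0,4.55],0]]'
python3 - <<'E'
from go import *
M=yawdown(116.7); bx=np.array([np.cos(np.radians(26.7)),np.sin(np.radians(26.7)),0]); c=np.array([.5205,-.2565,.112])
for p in ([.38,.25,.3],[.40,-.05,.3]): to(p,M)
to(c-.08*bx+[0,0,.15],M)
E
```

```text
time: 0.72
tool_pos: [0.3449, 0.2984, 0.3001]
tcp_rot: [[-0.445, 0.896, 0.0], [0.896, 0.445, 0.0], [-0.0, 0.0, -1.0]]
contact_force: [0.6, -0.4, 0.3]
opening: -0.0001
 shift [-1.47  0.25  0.  ] turn [ 0.    0.   -0.03]
 shift [-8.41 -2.64  0.  ] turn [ 0.    0.   -0.03]
 shift [-14.39  -4.24   0.95] turn [ 0.    0.   -0.03]
```

```bash
python3 -m creep '[[[-1.5,-0.2,0],[0,0,0],0],[[-3.0,-0.7,0],[0,0,0],0],[[-4.5,-1.2,0],[0,0,0],0],[[-6.0,-1.7,0],[0,0,0],0],[[-7.5,-2.2,0],[0,0,0],0]]';python3 -m creep '[[[-1.4,-0.4,0],[0,0,0],0],[[-2.8,-0.8,0],[0,0,0],0],[[-4.2,-1.2,0],[0,0,0],0],[[-5.6,-1.6,0],[0,0,0],0],[[-6.9,-2.0,0.5],[0,0,0],0]]'
python3 - <<'E'
from go import *
M=yawdown(116.7); bx=np.array([np.cos(np.radians(26.7)),np.sin(np.radians(26.7)),0]); c=np.array([.5205,-.2565,.112])
to(c-.08*bx+[0,0,.15],M);to(c-.08*bx,M);to(c+0*bx,M)
print(arm.sense()['joint_positions'].round(2))
E
```

```text
time: 1.35
tool_pos: [0.3996, -0.0064, 0.3001]
tcp_rot: [[-0.449, 0.893, 0.0], [0.893, 0.449, 0.0], [-0.0, 0.0, -1.0]]
contact_force: [1.0, 1.3, 0.2]
opening: 0.0001
time: 1.98
tool_pos: [0.4534, -0.2899, 0.2815]
tcp_rot: [[-0.449, 0.894, 0.003], [0.894, 0.449, -0.002], [-0.004, 0.002, -1.0]]
contact_force: [0.8, -0.3, -0.1]
opening: -0.0002
 shift [-0.01 -0.13  0.49] turn [ 0.01  0.02 -0.  ]
 shift [ 0.01 -0.13  4.24] turn [ 0.01  0.02 -0.  ]
 shift [0.01 1.87 4.24] turn [ 0.01  0.02 -0.  ]
[-0.73  0.1   1.59  0.    1.44 -1.2 ]
```

```bash
python3 -m creep '[[[0,-0.15,1.2],[0,0,0],0],[[0,-0.15,2.4],[0,0,0],0],[[0,-0.15,3.5],[0,0,0],0],[[0,-0.15,4.25],[0,0,0],0],[[0,-0.15,4.25],[0,0,0],0]]'
python3 -m creep '[[[0,0.4,0],[0,0,0],0],[[0,0.8,0],[0,0,0],0],[[0,1.2,0],[0,0,0],0],[[0,1.6,0],[0,0,0],0],[[0,2.0,0],[0,0,0],0]]'
python3 - <<'E'
from go import *
s=snap('side');W=cloud(s)
h=cv2.cvtColor(s['frame'],cv2.COLOR_RGB2HSV);m=((h[...,0]<6)|(h[...,0]>174))&(h[...,1]>150)&(h[...,2]>80)
n,l,st,c=cv2.connectedComponentsWithStats(m.astype(np.uint8))
for i in range(1,n):
    if st[i,4]>8: print(c[i].round(),st[i,4],np.nanmedian(W[l==i],0).round(3))
cv2.imwrite('pics/side2.png',cv2.resize(s['frame'][180:330,230:400,::-1],None,fx=4,fy=4,interpolation=cv2.INTER_CUBIC))
E
```

```text
time: 2.6
tool_pos: [0.4448, -0.2877, 0.107]
tcp_rot: [[-0.449, 0.893, -0.006], [0.893, 0.449, 0.005], [0.008, -0.003, -1.0]]
contact_force: [-0.4, -0.3, 0.3]
opening: -0.0001
time: 3.22
tool_pos: [0.52, -0.2529, 0.1104]
tcp_rot: [[-0.45, 0.893, 0.001], [0.893, 0.45, 0.0], [-0.0, 0.001, -1.0]]
contact_force: [0.0, 0.0, 0.1]
opening: -0.0
[347. 209.] 143 [ 0.709 -0.149  0.085]
[328. 246.] 24 [ 0.542 -0.253  0.106]
[360. 294.] 90 [ 0.493 -0.423  0.117]
```

View pics/side2.png

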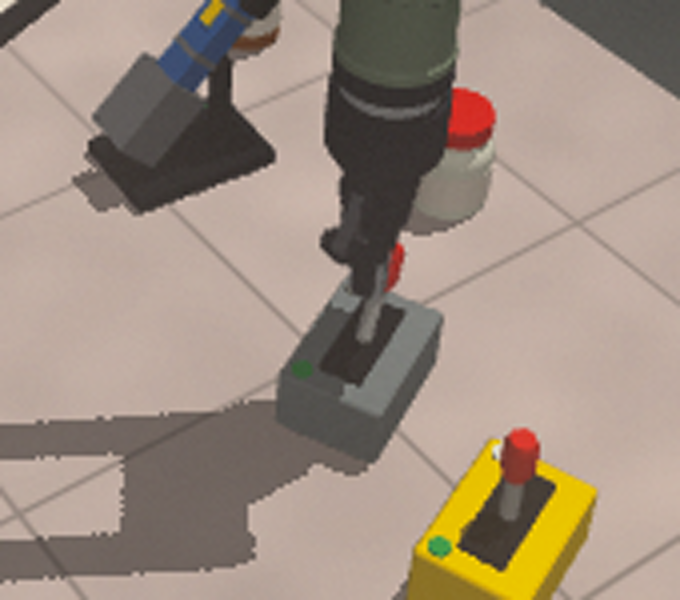

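The crop shows the toggle past centre, leaning to the white side (knob at 395,268, stem foot at 368,335). Next I back off, go up and verify.

```bash
python3 -m creep '[[[0,-0.4,0],[0,0,0],0],[[0,-0.6,-1.2],[0,0,0],0],[[0,-0.6,-2.6],[0,0,0],50],[[0.8,-1.5,-4],[0,0,0],85],[[1.6,-2.4,-5.0],[0,0,0],85]]'
cat > lamp.py <<'E'
from go import *
t=snap('top');s=snap('side')
for n,S in(('top',t),('side',s)):
    W=cloud(S);h=cv2.cvtColor(S['frame'],cv2.COLOR_RGB2HSV);H,Sa,V=h[...,0],h[...,1],h[...,2]
    m=((H<6)|(H>174))&(Sa>150)&(V>80)&(abs(W[...,0]-.52)<.06)&(abs(W[...,1]+.256)<.06)
    if m.any(): print(n,'knob',np.nanmedian(W[m],0).round(3))
    # lamp: everything near dock above base
    k=(abs(W[...,0]-.57)<.14)&(abs(W[...,1]-.015)<.06)&(W[...,2]>.03)
    P=W[k]; print(n,'N',len(P),'min',P.min(0).round(3),'max',P.max(0).round(3))
    up=k&(W[...,2]>.155); print(n,'head med',np.median(W[up],0).round(4),'y range',np.percentile(W[up][:,1],[1,99]).round(4))
    b=k&(H>105)&(H<130)&(Sa>100)&(V>35); Q=W[b]; print(n,'blue med',np.median(Q,0).round(4),'y',np.percentile(Q[:,1],[2,98]).round(4),'z',np.percentile(Q[:,2],[2,98]).round(4))
    y=k&(H>20)&(H<35)&(Sa>150); 
    if y.any(): print(n,'yellow',np.nanmedian(W[y],0).round(4))
    if n=='top':
        # back-face points: fit plane with normal (-.7,0,.7)
        q=(P[:,2]-P[:,0]); print('z-x',np.percentile(q,[50,80,90,95,99]).round(4))
        for z0 in np.arange(.06,.22,.015):
            r=W[k&(abs(W[...,2]-z0)<.0075)]
            if len(r)>4: print(z0.round(3),len(r),'ymid',((np.percentile(r[:,1],3)+np.percentile(r[:,1],97))/2).round(4),'w',np.ptp(np.percentile(r[:,1],[3,97])).round(4),'z-x',np.median(r[:,2]-r[:,0]).round(4))
        base=(abs(W[...,0]-.57)<.14)&(abs(W[...,1]-.015)<.07)&(W[...,2]>.009)&(W[...,2]<.02);print('dock',cv2.minAreaRect(W[base][:,:2].astype(np.float32)*1000))
        h_=(abs(W[...,0]-.53)<.12)&(abs(W[...,1]-.29)<.12)&(W[...,2]>.007)&(W[...,2]<.022)
        n_,l,st,c=cv2.connectedComponentsWithStats(h_.astype(np.uint8));i=1+st[1:,4].argmax();print('board',cv2.minAreaRect(W[l==i][:,:2].astype(np.float32)*1000))
        w=((Sa<70)&(V>120)&(W[...,2]>.005)&(l==i)).astype(np.uint8); w=cv2.morphologyEx(w,cv2.MORPH_CLOSE,np.ones((5,5)))
        n_,l,st,c=cv2.connectedComponentsWithStats(w);i=1+st[1:,4].argmax();r=cv2.minAreaRect(cv2.findContours((l==i).astype(np.uint8),0,1)[0][0]);print('plate px',r,ray(S,*r[0],.014).round(4))
E
python3 lamp.py
```

```text
time: 3.9
tool_pos: [0.4107, -0.2424, 0.3045]
tcp_rot: [[-0.449, 0.894, 0.001], [0.894, 0.449, -0.001], [-0.001, 0.0, -1.0]]
contact_force: [-0.7, -1.0, 1.3]
opening: 0.0543
top knob [ 0.548 -0.243  0.114]
top N 1017 min [ 0.494 -0.017  0.049] max [0.678 0.04  0.215]
top head med [0.6402 0.0069 0.1893] y range [-0.017   0.0293]
top blue med [0.5704 0.0121 0.1173] y [-0.0022  0.0242] z [0.0923 0.149 ]
top yellow [0.5864 0.01   0.1367]
z-x [-0.4508 -0.4435 -0.4401 -0.4384 -0.4355]
0.06 79 ymid 0.018 w 0.0431 z-x -0.4416
0.075 95 ymid 0.0145 w 0.0449 z-x -0.4415
0.09 133 ymid 0.0138 w 0.0422 z-x -0.4437
0.105 74 ymid 0.015 w 0.0323 z-x -0.451
0.12 52 ymid 0.0108 w 0.0267 z-x -0.452
0.135 67 ymid 0.0103 w 0.0288 z-x -0.451
0.15 78 ymid 0.0096 w 0.0431 z-x -0.4524
0.165 107 ymid 0.0077 w 0.0421 z-x -0.4518
0.18 90 ymid 0.0069 w 0.0445 z-x -0.4526
0.195 151 ymid 0.0055 w 0.0431 z-x -0.4531
0.21 85 ymid 0.0041 w 0.0416 z-x -0.4532
dock ((585.3941040039062, 17.891677856445312), (196.0689697265625, 111.13774871826172), 1.847878098487854)
board ((521.2830810546875, 290.11395263671875), (141.18197631835938, 143.62478637695312), 21.533720016479492)
plate px ((183.616943359375, 204.83407592773438), (31.336097717285156, 31.383289337158203), 70.70995330810547) [0.5207 0.2908 0.014 ]
side knob [ 0.538 -0.249  0.106]
side N 498 min [ 0.491 -0.02   0.03 ] max [0.673 0.044 0.21 ]
side head med [ 0.6585 -0.016   0.1914] y range [-0.0196 -0.0039]
side blue med [0.5838 0.001  0.1308] y [-0.0005  0.0036] z [0.1276 0.1349]
```

The toggle is off, with the knob now at box x ≈ +25 mm. The plate centre is (0.521,0.291). The lamp grip is estimated at (0.590,0.010,0.119), yaw −4.5°, 45° slope.

```bash
cat > tgt.py <<'E'
from go import *
def lampM(psi,sl):
    p,a=np.radians([psi,sl]); x=np.array([np.cos(p)*np.cos(a),np.sin(p)*np.cos(a),np.sin(a)]); y=np.array([-np.sin(p),np.cos(p),0]); z=np.cross(x,y)
    return np.stack([-x,y,-z],1)
G=np.array([.590,.010,.119]); M=lampM(-4.5,45)
E
python3 - <<'E'
from tgt import *
to(G-.13*M[:,2],M,tag='pre'); print(arm.sense()['joint_positions'].round(2))
E
```

```text
pre shift [4.86 4.86 2.41] turn [-2.32 -4.03 -5.57]
[-0.72 -0.06  1.7  -0.    1.49 -1.18]
```

```bash
python3 -m creep '[[[0.5,0.5,0],[-0.33,-0.58,-0.8],100],[[1,1,0],[-0.66,-1.15,-1.59],100],[[1.5,1.5,0],[-1,-1.73,-2.39],100],[[2,2,0.2],[-1.3,-2.3,-3.18],100],[[2.6,2.6,0.5],[-1.6,-2.75,-3.8],100]]'
python3 - <<'E'
from tgt import *
to(G-.13*M[:,2],M,tag='pre'); print(arm.sense()['joint_positions'].round(2))
E
```

```text
time: 4.62
tool_pos: [0.4579, -0.1019, 0.2818]
tcp_rot: [[-0.772, 0.384, 0.506], [0.376, 0.918, -0.123], [-0.512, 0.096, -0.854]]
contact_force: [-0.5, 0.5, -0.1]
opening: 0.0854
pre shift [1.25 2.95 1.66] turn [-0.69 -1.31 -1.77]
[-0.49 -0.41  2.12  0.17  0.9  -1.7 ]
```

```bash
python3 -m creep '[[[0.3,0.7,0.3],[-0.23,-0.44,-0.6],100],[[0.6,1.4,0.6],[-0.46,-0.88,-1.2],100],[[0.9,2.2,1.1],[-0.69,-1.31,-1.77],100],[[1.25,2.95,1.66],[-0.69,-1.31,-1.77],100],[[1.25,2.95,1.66],[-0.69,-1.31,-1.77],100]]'
python3 - <<'E'
from tgt import *
to(G-.13*M[:,2],M,tag='pre');to(G-.05*M[:,2],M,tag='near');to(G,M,tag='g'); print(arm.sense()['joint_positions'].round(2))
s=snap('side');t=snap('top')
a=cv2.resize(s['frame'][110:260,200:330,::-1],None,fx=3,fy=3,interpolation=cv2.INTER_CUBIC);b=cv2.resize(t['frame'][125:275,215:345,::-1],None,fx=3,fy=3,interpolation=cv2.INTER_CUBIC)
cv2.imwrite('pics/pre.png',np.hstack([a,b]))
E
```

```text
time: 5.25
tool_pos: [0.4963, 0.0187, 0.2072]
tcp_rot: [[-0.712, 0.077, 0.698], [0.056, 0.997, -0.053], [-0.7, 0.002, -0.714]]
contact_force: [-0.3, -0.3, -0.3]
opening: 0.0853
pre shift [-0.1  -0.03 -0.03] turn [ 0.01 -0.06 -0.  ]
near shift [-0.12 -0.04  1.97] turn [ 0.01 -0.06 -0.  ]
g shift [-0.14 -0.04  3.22] turn [ 0.01 -0.06 -0.  ]
[-0.18 -0.31  2.31  0.21  0.37 -1.84]
```

View pics/pre.png

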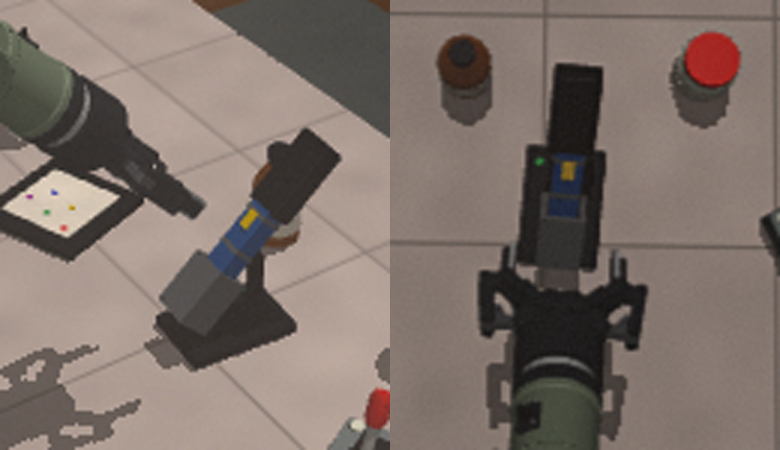

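The left half (side view) shows the jaws aimed at the bare handle. In the right half (top view) the fingers at (508,262) and (617,262) straddle the lamp's line at about x=564. Going in.

```bash
python3 -m creep '[[[-0.1,-0.04,0.9],[0,-0.06,0],100],[[-0.12,-0.04,1.7],[0,-0.06,0],100],[[-0.13,-0.04,2.4],[0,-0.06,0],100],[[-0.14,-0.04,3.0],[0,-0.06,0],100],[[-0.14,-0.04,3.22],[0,-0.06,0],100]]'; python3 -m creep '[[[0,0,0],[0,0,0],30],[[0,0,0],[0,0,0],0],[[0,0,0],[0,0,0],0],[[0,0,0],[0,0,0],0],[[0,0,0],[0,0,0],0]]' 60
python3 - <<'E'
from tgt import *
to(G,M,tag='g'); print(arm.sense()['joint_positions'].round(2),arm.sense()['ft_torque'])
s=snap('side')
cv2.imwrite('pics/grip.png',cv2.resize(s['frame'][110:260,200:360,::-1],None,fx=4,fy=4,interpolation=cv2.INTER_CUBIC))
E
```

```text
time: 5.98
tool_pos: [0.5946, 0.0053, 0.1248]
tcp_rot: [[-0.698, 0.084, 0.711], [0.06, 0.996, -0.059], [-0.714, 0.001, -0.7]]
contact_force: [0.2, -0.1, -0.1]
opening: 0.0852
time: 6.6
tool_pos: [0.5934, 0.0077, 0.1258]
tcp_rot: [[-0.697, 0.081, 0.712], [0.057, 0.997, -0.057], [-0.715, 0.001, -0.7]]
contact_force: [-5.7, 0.1, 5.4]
opening: 0.0294
g shift [0.18 0.05 0.06] turn [-0.    0.06 -0.01]
[-0.16  0.12  2.16  0.79  0.08 -2.42] [ 0.05375118  0.35425568 -0.0688599 ]
```

View pics/grip.png

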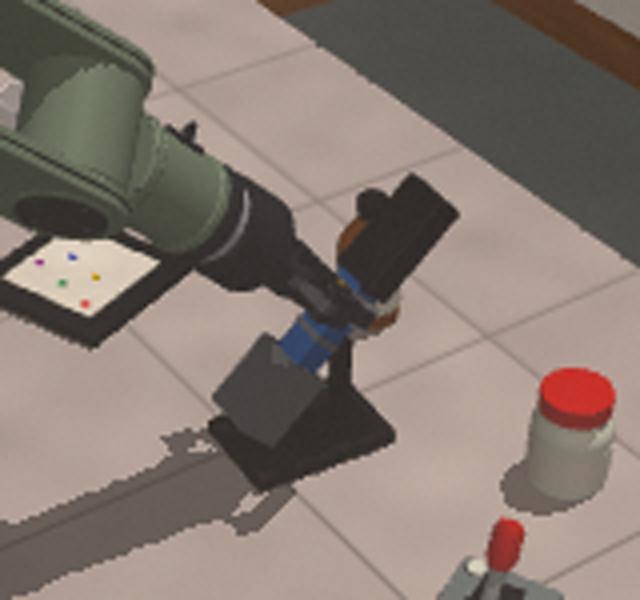

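The picture shows the fingers around the bare handle just behind the head (px 345,300), and the opening of 29 mm matches the handle. Now I'll draw the lamp straight out along its own axis (−tool x).

```bash
python3 -m creep '[[[-0.15,0,0],[0,0,0],0],[[-0.35,0,0],[0,0,0],0],[[-0.6,0,0],[0,0,0],0],[[-0.85,0,0],[0,0,0],0],[[-1.1,0,0],[0,0,0],0]]'; python3 -c "
from go import *; s=arm.sense();print(s['joint_positions'].round(2),(s['tcp_rot'].T@(s['tool_pos']-[.5934,.0077,.1258])).round(4))"
```

```text
time: 7.28
tool_pos: [0.6038, 0.0105, 0.1353]
tcp_rot: [[-0.734, 0.073, 0.675], [0.059, 0.997, -0.044], [-0.677, 0.008, -0.736]]
contact_force: [-47.7, 3.1, -6.6]
opening: 0.0292
[-0.16  0.12  2.11  0.35  0.19 -1.97] [-0.0139  0.0036 -0.0001]
```

```bash
python3 -m creep '[[[0,0,0],[0,0,0],0],[[0,0,0],[0,0,0],0]]'; python3 -c "
from go import *; from tgt import *; s=arm.sense();print(s['joint_positions'].round(3),(s['tcp_rot'].T@(s['tool_pos']-[.5934,.0077,.1258])).round(4));to(s['tool_pos'],M)"
```

```text
time: 7.52
tool_pos: [0.6043, 0.0105, 0.1359]
tcp_rot: [[-0.732, 0.073, 0.677], [0.059, 0.997, -0.044], [-0.678, 0.008, -0.735]]
contact_force: [-40.7, 0.6, -3.7]
opening: 0.0289
[-0.157  0.12   2.106  0.349  0.183 -1.971] [-0.0147  0.0037 -0.0001]
 shift [0. 0. 0.] turn [ 0.05 -0.23 -0.01]
```

```bash
python3 -m creep '[[[0,0,-0.03],[0,-0.12,0],0],[[0,0,-0.05],[0,-0.25,0],0],[[0,0,-0.05],[0,-0.25,0],0]]'; python3 -c "
from go import *; from tgt import *; s=arm.sense();print(s['joint_positions'].round(3),(s['tcp_rot'].T@(s['tool_pos']-[.5934,.0077,.1258])).round(4),(s['tcp_rot'].T@s['contact_force']).round(1));to(s['tool_pos'],M)"
```

```text
time: 7.9
tool_pos: [0.6184, 0.0068, 0.1532]
tcp_rot: [[-0.674, 0.078, 0.735], [0.056, 0.997, -0.055], [-0.737, 0.004, -0.676]]
contact_force: [-5.8, -0.1, -1.7]
opening: 0.0287
[-0.159  0.114  2.113  0.613  0.108 -2.233] [-0.0371  0.0012 -0.0001] [ 5.2 -0.5 -3.2]
 shift [0. 0. 0.] turn [ 0.02  0.24 -0.01]
```

```bash
python3 -m creep '[[[-0.1,0,0],[0,0.15,0],0],[[-0.25,0,0],[0,0.2,0],0],[[-0.4,0,0],[0,0.2,0],0],[[-0.4,0,0],[0,0.2,0],0]]'; python3 -c "
from go import *; from tgt import *; s=arm.sense();print(s['joint_positions'].round(3),(M.T@(s['tool_pos']-[.5934,.0077,.1258])).round(4),(s['tcp_rot'].T@s['contact_force']).round(1));to(s['tool_pos'],M)"
```

```text
time: 8.4
tool_pos: [0.6323, 0.0049, 0.1682]
tcp_rot: [[-0.694, 0.08, 0.715], [0.058, 0.997, -0.056], [-0.717, 0.003, -0.697]]
contact_force: [-0.1, 1.9, -5.7]
opening: 0.029
[-0.156  0.109  2.058  0.309  0.184 -1.925] [-0.0576  0.0003 -0.0024] [4.3 1.9 3.8]
 shift [0. 0. 0.] turn [ 0.    0.08 -0.02]
```

Now 58 mm out with low force. Continuing.

```bash
python3 -m creep '[[[-0.2,0,0],[0,0.06,0],0],[[-0.4,0,0],[0,0.06,0],0],[[-0.6,0,0],[0,0.06,0],0],[[-0.8,0,0],[0,0.06,0],0],[[-0.8,0,0],[0,0.06,0],0]]'
python3 - <<'E'
from tgt import *
s=arm.sense();print(s['joint_positions'].round(3),(M.T@(s['tool_pos']-[.5934,.0077,.1258])).round(4),(s['tcp_rot'].T@s['contact_force']).round(1));to(s['tool_pos'],M)
s=snap('side')
cv2.imwrite('pics/out.png',cv2.resize(s['frame'][90:260,200:360,::-1],None,fx=3,fy=3,interpolation=cv2.INTER_CUBIC))
E
```

```text
time: 9.02
tool_pos: [0.6566, 0.0023, 0.1938]
tcp_rot: [[-0.698, 0.08, 0.712], [0.057, 0.997, -0.057], [-0.714, 0.001, -0.7]]
contact_force: [-0.2, 0.8, -3.3]
opening: 0.0289
[-0.152  0.111  1.984  0.204  0.258 -1.817] [-0.093  -0.0004 -0.0033] [2.6 0.7 2.1]
 shift [0. 0. 0.] turn [-0.    0.05 -0.01]
```

View pics/out.png

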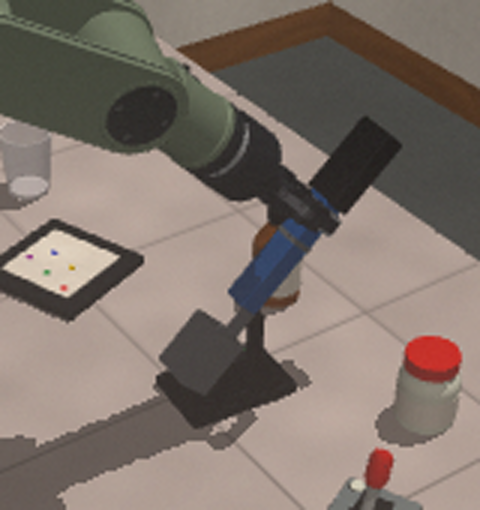

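The lamp is clear of the socket: its butt is at (240,300) and the mouth at (222,325). The force equals roughly the lamp's weight. Next: lift, level, move to the plate.

Run:
```python
from tgt import *
L=lampM(-4.5,0)
to([.6566,.0023,.28],M,tag='up')
to([.60,.03,.30],L,tag='A');to([.521-.073,.291,.25],L,tag='B')
```

```text
up shift [-1.56  0.   -1.51] turn [-0.    0.04 -0.01]
A shift [-0.89  0.58 -2.91] turn [ 0.    4.54 -0.01]
B shift [ 3.03  6.77 -5.1 ] turn [ 0.    4.54 -0.01]
```

```bash
python3 -m creep '[[[-0.6,0,-0.6],[0,0.4,0],0],[[-0.9,0.1,-1.3],[0,1.3,0],0],[[-0.9,0.2,-2.0],[0,2.2,0],0],[[-0.9,0.4,-2.6],[0,3.1,0],0],[[-0.9,0.58,-2.9],[0,4.0,0],0]]'
python3 - <<'E'
from tgt import *
L=lampM(-4.5,0)
s=arm.sense();print(s['joint_positions'].round(2))
to([.521-.073,.291,.25],L,tag='B')
E
```

```text
time: 9.7
tool_pos: [0.6003, 0.0305, 0.3019]
tcp_rot: [[-0.992, 0.08, 0.093], [0.08, 0.997, -0.006], [-0.094, 0.001, -0.996]]
contact_force: [1.2, 1.1, -3.6]
opening: 0.029
[-0.09  0.17  1.48  0.    1.4  -1.59]
B shift [4.42 6.18 0.9 ] turn [ 0.01  0.54 -0.01]
```

```bash
python3 -m creep '[[[0.7,1.1,0],[0,0.3,0],0],[[1.6,2.3,0],[0,0.54,0],0],[[2.5,3.6,0],[0,0.54,0],0],[[3.4,4.9,0.4],[0,0.54,0],0],[[4.4,6.2,0.9],[0,0.54,0],0]]'; python3 -m creep '[[[0,0,0],[0,0,0],0],[[0,0,0],[0,0,0],0]]'
cat > meas.py <<'E'
from tgt import *
q=arm.sense();A=q['tcp_rot'];p=q['tool_pos'];print(p.round(4),q['contact_force'].round(1))
for n in('top','side'):
    S=snap(n);W=cloud(S);Q=(W-p)@A  # tool coords
    v=np.isfinite(Q[...,0])
    k=v&(Q[...,0]>-.2)&(Q[...,0]<-.02)&(abs(Q[...,1])<.05)&(abs(Q[...,2])<.03)
    print(n,'head N',k.sum())
    if k.sum()>20:
        P=Q[k];print(' x1%',np.percentile(P[:,0],[.5,1,2,5]).round(4),' y',np.percentile(P[:,1],[1,50,99]).round(4),'z',np.percentile(P[:,2],[2,50,98]).round(4))
        if n=='top':
            f=P[P[:,2]<-.005]; B=np.c_[f[:,0],f[:,1],np.ones(len(f))];print(' back plane z=ax+by+c',np.linalg.lstsq(B,f[:,2],rcond=None)[0].round(4))
            a=P[P[:,0]<-.05];xs=np.linspace(a[:,0].min()+.005,a[:,0].max()-.005,6)
            print(' ymid',[(x.round(3),np.ptp(r).round(4),(r.max()/2+r.min()/2).round(4)) for x in xs for r in [a[abs(a[:,0]-x)<.006][:,1]] if len(r)])
    h=cv2.cvtColor(S['frame'],cv2.COLOR_RGB2HSV);H,Sa,V=h[...,0],h[...,1],h[...,2]
    b=v&(H>105)&(H<130)&(Sa>90)&(V>30)&(abs(Q[...,0])<.16)&(abs(Q[...,1])<.04)&(abs(Q[...,2])<.04)
    if b.sum()>5:P=Q[b];print(n,' blue x',np.percentile(P[:,0],[2,50,98]).round(4),'z',np.percentile(P[:,2],[2,50,98]).round(4))
    bt=v&(Q[...,0]>.04)&(Q[...,0]<.16)&(abs(Q[...,1])<.03)&(abs(Q[...,2])<.03)
    if bt.sum()>5:P=Q[bt];print(n,' butt x',np.percentile(P[:,0],[95,98,100]).round(4),'z',np.percentile(P[:,2],[2,50,98]).round(4))
s=load('side');u,v_=proj(s,p+[.05,0,0]);u,v_=int(u),int(v_);cv2.imwrite('pics/hold%d.png'%(q['time']*100),cv2.resize(s['frame'][max(0,v_-75):v_+75,max(0,u-90):u+90,::-1],None,fx=4,fy=4,interpolation=cv2.INTER_CUBIC));print(q['time'])
E
python3 meas.py; ls pics
```

```text
time: 10.32
tool_pos: [0.4531, 0.2855, 0.2505]
tcp_rot: [[-0.997, 0.08, 0.003], [0.08, 0.997, 0.003], [-0.003, 0.003, -1.0]]
contact_force: [0.4, -0.2, -2.6]
opening: 0.0291
time: 10.58
tool_pos: [0.4537, 0.2837, 0.2506]
tcp_rot: [[-0.997, 0.079, 0.001], [0.079, 0.997, 0.001], [-0.001, 0.001, -1.0]]
contact_force: [1.2, 0.0, -1.8]
opening: 0.0293
[0.4537 0.2837 0.2506] [ 1.2  0.  -1.8]
top head N 469
 x1% [-0.1068 -0.1062 -0.1053 -0.1032]  y [-0.0247 -0.0092  0.0198] z [-0.0156 -0.0108  0.0067]
 back plane z=ax+by+c [-0.0101 -0.0075 -0.0119]
 ymid [(np.float64(-0.102), np.float64(0.0448), np.float64(-0.0025)), (np.float64(-0.093), np.float64(0.0457), np.float64(-0.0016)), (np.float64(-0.083), np.float64(0.0462), np.float64(-0.0017)), (np.float64(-0.074), np.float64(0.0443), np.float64(-0.0028)), (np.float64(-0.065), np.float64(0.0395), np.float64(-0.0049)), (np.float64(-0.055), np.float64(0.0341), np.float64(-0.0076))]
top  blue x [0.046  0.0898 0.1158] z [-0.0174 -0.0133 -0.0084]
top  butt x [0.1139 0.1157 0.1176] z [-0.0174 -0.013   0.0022]
side head N 313
 x1% [-0.104  -0.1035 -0.1031 -0.0999]  y [-0.0271 -0.0195  0.0216] z [-0.0145 -0.0099  0.0117]
side  blue x [0.0112 0.0472 0.1077] z [-0.0167 -0.0081  0.0087]
side  butt x [0.1177 0.1183 0.1188] z [-0.0166 -0.0093  0.0101]
10.575
crop1.png
grip.png
hold1057.png
out.png
pre.png
side1.png
side2.png
top1.png
```

Run:
```python
from tgt import *
L=lampM(-4.5,-0.0)
to(np.array([.521,.2905,.1304])-L@[-.0625,-.002,0],L)
```

```text
shift [-0.07  0.36  3.02] turn [ 0.01  0.01 -0.02]
```

View pics/hold1057.png

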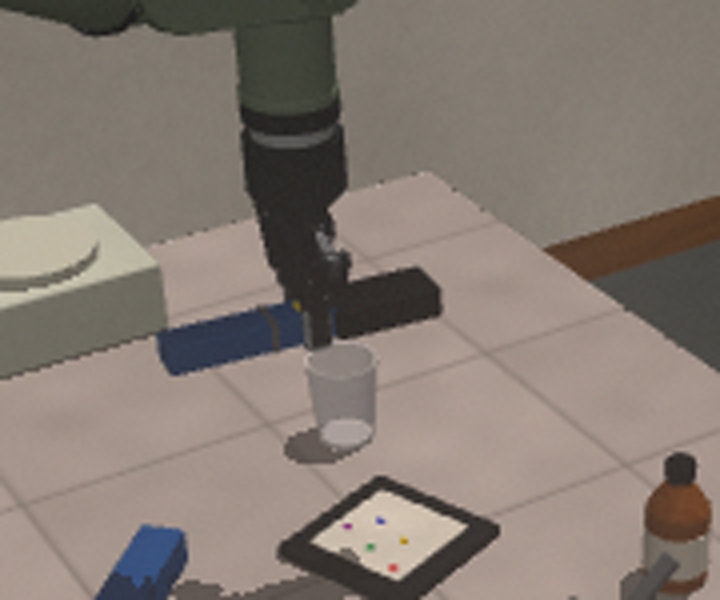

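The lamp is held level above the plate, with the head (385,300) pointing to +x. The beaker in front in the image stands well to the left of it. Lowering now.

```bash
python3 -m creep '[[[0,0.15,0.7],[0,-0.06,0],0],[[-0.05,0.3,1.5],[0,-0.06,0],0],[[-0.07,0.36,2.3],[0,-0.06,0],0],[[-0.07,0.36,2.8],[0,-0.06,0],0],[[-0.07,0.36,3.02],[0,-0.06,0],0]]'; python3 -m creep '[[[0,0,0],[0,0,0],0],[[0,0,0],[0,0,0],0],[[0,0,0],[0,0,0],0]]'; python3 meas.py;python3 - <<'E'
from tgt import *
L=lampM(-4.5,0)
q=arm.sense();print('window',(q['tool_pos']+q['tcp_rot']@[-.0625,-.002,.0164]).round(4))
to(np.array([.521,.2905,.1304])-L@[-.0625,-.002,0],L)
t=load('top');W=cloud(t)
for z in(.14,):
    k=(abs(W[...,0]-.5)<.16)&(abs(W[...,1]-.29)<.03)&(abs(W[...,2]-z)<.008);P=W[k];print('back world z',[(P[abs(P[:,0]-x)<.01][:,2].mean().round(4)) if (abs(P[:,0]-x)<.01).any() else None for x in(.36,.38,.40,.42,.52,.53,.54,.55)],'head xmax',np.percentile(P[:,0],[99,99.7]))
    e=P[P[:,0]>.53];print('head y',np.percentile(e[:,1],[2,98]).round(4))
E
```

```text
time: 11.3
tool_pos: [0.4581, 0.2965, 0.129]
tcp_rot: [[-0.997, 0.083, 0.009], [0.083, 0.997, -0.0], [-0.009, 0.001, -1.0]]
contact_force: [0.5, 0.1, -2.5]
opening: 0.029
time: 11.68
tool_pos: [0.4584, 0.2982, 0.1312]
tcp_rot: [[-0.997, 0.081, 0.013], [0.081, 0.997, 0.002], [-0.013, 0.003, -1.0]]
contact_force: [0.3, -0.3, -3.5]
opening: 0.0292
[0.4584 0.2982 0.1312] [ 0.3 -0.3 -3.5]
top head N 391
 x1% [-0.1073 -0.1066 -0.1058 -0.104 ]  y [-0.0249 -0.0092  0.0204] z [-0.0165 -0.0107  0.0057]
 back plane z=ax+by+c [-0.008  -0.0045 -0.0118]
 ymid [(np.float64(-0.103), np.float64(0.0453), np.float64(-0.0019)), (np.float64(-0.093), np.float64(0.0452), np.float64(-0.0022)), (np.float64(-0.084), np.float64(0.0462), np.float64(-0.0017)), (np.float64(-0.074), np.float64(0.0466), np.float64(-0.0017)), (np.float64(-0.065), np.float64(0.0415), np.float64(-0.0048)), (np.float64(-0.055), np.float64(0.0323), np.float64(-0.0094))]
top  blue x [0.0463 0.0893 0.1146] z [-0.0183 -0.0135 -0.0084]
top  butt x [0.1136 0.1153 0.117 ] z [-0.018  -0.0132 -0.0018]
side head N 296
 x1% [-0.1041 -0.1038 -0.1028 -0.1011]  y [-0.0267 -0.0184  0.0202] z [-0.0151 -0.0098  0.0123]
side  blue x [0.0137 0.057  0.1171] z [-0.0157 -0.0092  0.0105]
side  butt x [0.1177 0.1189 0.1196] z [-0.0167 -0.0096  0.0099]
11.675
window [0.5203 0.2911 0.1151]
 shift [-0.02 -0.02  0.01] turn [ 0.01  0.07 -0.01]
back world z [np.float64(0.1431), np.float64(0.1431), np.float64(0.1428), np.float64(0.1428), np.float64(0.143), np.float64(0.1427), np.float64(0.1426), np.float64(0.1428)] head xmax [0.56404713 0.56438953]
head y [0.2669 0.3112]
```

Run:
```python
from tgt import *
t=load('top');W=cloud(t);h=cv2.cvtColor(t['frame'],cv2.COLOR_RGB2HSV);m=((h[...,0]<6)|(h[...,0]>174))&(h[...,1]>150)&(h[...,2]>80)
n,l,st,c=cv2.connectedComponentsWithStats(m.astype(np.uint8))
for i in range(1,n):
    if st[i,4]>8: print(c[i].round(),np.nanmedian(W[l==i],0).round(3))
cv2.imwrite('pics/final.png',cv2.resize(t['frame'][120:260,90:440,::-1],None,fx=2.2,fy=2.2))
```

```text
[322. 144.] [ 0.708 -0.137  0.085]
[360. 196.] [ 0.549 -0.244  0.112]
[420. 213.] [ 0.501 -0.419  0.121]
```

View pics/final.png

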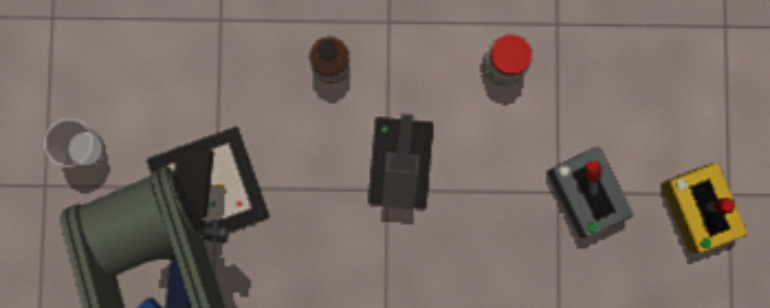

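The final view shows the grey box's toggle on the white side (593,170), the dock empty, and the bottle, jar and beaker in place. The lamp head over the plate at (195,180) looks shifted only by parallax.

```bash
python3 -c "
from bench import arm; print(arm.job_done()); s=arm.sense(); print(s['time'],s['tool_pos'],s['opening'])"
```

```text
the job is handed in; nothing more can be done
None
the job is handed in; nothing more can be done
```

I flipped the grey box's red toggle to off, then drew the smaller blue lamp out of its dock. It is now level over the plate, window down, and still gripped. The job was handed in at about 11.7 s.

**Last checks:**
- **Toggle:** the knob is on the white-dot side, at about (0.549, −0.244).
- **Window position:** its centre is at about (0.520, 0.291), against a plate centre of (0.521, 0.291). It is about 10.1 cm above the plate.
- **Level:** the lamp's back is at the same height from butt to head, within about 0.5 mm.
- **Surroundings:** the bottle, beaker and jar look unmoved in the top view. The arm stayed well above the plate and board.

**What did not go cleanly:**
- **Binding on the pull:** the tool tilted about 3° near a wrist joint limit, so the lamp bound in the socket. The wrist force reached about 48 N where I read it, below the 120 N limit. I corrected the tilt and the rest of the pull took under 6 N.
- **Grip position:** the lamp is held about 10 mm ahead of its marked grip point. I measured this and allowed for it when centring the window.
- **Dock light:** a green dot on the dock base was still visible at the end, as it was at the start. I relied on the toggle's position, not that dot, to judge the dock off.

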